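# Shut the dry box and draw its lid tight with the T-handle latch

### The job

Shut the open lid of the grey dry box down onto its rubber seal, then turn the T-handle on the lid a quarter turn clockwise (seen from above), as far as it goes, so that the latch draws the lid tight. Let go, and leave the loupe, the red case and the sanding block beside the box where they are.

Things in the scene. Friction and masses are not known exactly. Their poses are not given: they have to be found in the camera images.
- dry_box: Grey sheet-metal box fixed to the table, 200 x 200 x 90 mm high without lid, open at the top, stones inside. Origin: centre of its underside; x points to its hinged back, y to its left side, z up. A rubber seal runs round the rim; its springy front strip stands 5 mm proud, flat at about 20 N. The latch's pawl is drawn under a ramped keeper inside the front wall.
- lid (a joint): Lid angle, rad: 0 = drawn tight, 0.015 to 0.03 = shut on the seal but not tight, grows as it opens (starts 0.3 to 0.65). Grey plate 208 x 212 x 12 mm, hinged at the box's back edge (axis: the box's y through point lid_hinge). Stiff hinge: it stays where left; 2 to 6 N at the front edge pushes it down. The latch catches only if the lid lies on the seal (below 0.04).
- t_handle (a joint): T-handle angle about the lid's normal, rad: 0 = bar parallel to the lid's front edge (loose), 1.57 = bar front to back (latched; stop at 1.6). Grows clockwise seen from above; starts at 0 to 0.45; stays where left. From about 0.75 the pawl runs under the keeper and pulls the lid down (up to about 0.45 N m); the draw is complete from about 1.3.
- lid_hinge (a point): Point on the hinge axis, in the middle of the box's back edge, at the level of the lid's underside: 105 mm behind the box's centre, 92 mm above the table. Axes as the box.
- lid_front (a point): Point on the top face of the lid, in the middle of its front edge, 17 mm in from the edge: in the lid's frame 192 mm in front of the hinge axis and 12 mm above it. x along the lid to its hinge, z the lid's outward normal.
- handle_bar (a point): Centre of the T-handle's cross bar, on its turning axis: 145 mm in front of the hinge axis, 43 mm above the lid's underside (31 mm above its top). The dark steel bar is 90 mm long (its y axis, 45 mm each side), 14 mm wide (x) and 14 mm high, standing on a 16 mm stem, with 24 mm free below it. z is the turning axis, outward from the lid.
- loupe: Small folding loupe, 30 x 58 x 14 mm, loose on the table to the left of the box; a bystander. Origin: centre of its underside.
- red_case: Flat red plastic case, 30 x 92 x 17 mm, loose on the table to the right of the box; a bystander. Origin: centre of its underside.
- sanding_block: Dark sanding block, 36 x 60 x 24 mm, loose on the table in front of the box; a bystander. Origin: centre of its underside.

How it is judged:
By the outcome, as a careful person would: the job done as asked, in the order asked, and still so for the second after the job is handed in, with the robot touching nothing.
It also fails if it takes over 48 s, if anything falls off the work surface, if the arm or the gripper's body presses on something with over 40 N, if the wrist force passes 120 N, or if a joint passes its speed limit or range.

### The arm

A 6-joint arm with a two-finger parallel gripper is mounted at the origin on a cart in front of the work surface, level with it; the furniture and walls round the work are solid. World frame = base frame: x ahead of the robot, y to its left, z up, the work surface at z = 0. Lengths are in mm, angles in degrees, forces in N, time in s.
With the tool pointing down it reaches from about 325 to 1000 mm from the base axis. Payload 5.1 kg.
Tool frame: the origin (TCP) lies midway between the tips of the shut fingers; the grasp point (between the pads) lies ctrl.grip_depth behind it (ctrl.grip_depth is the distance from the TCP to the grasp point, in mm); z points along the fingers, y is the line along which they close (so a half turn about z gives the same grasp; the last joint's range is limited). The gripper opens to 85 mm and grips with 20 to 120 N. Pads are 22 mm wide; open, the fingers measure 114 mm over their backs; the gripper's body (76 mm by 85 mm) begins 54 mm behind the grasp point. The pads swing forward as they close: fully open they stand 13 mm farther back than shut.
Start: joints at [-81.624, 7.093, 94.555, -0, 78.352, -4.733], TCP at [147.393, -633.056, 231.322] pointing down, gripper open.
Joint ranges: [-149.61, 149.61], [-58.7, 133.49], [1.44, 155.28], [-77.14, 257.14], [18.33, 153.61], [-166.67, 166.67]. Speed limits (degrees/s): [147.25, 147.25, 180, 180, 180, 180].

### API

Orientations are given as a 3x3 rotation matrix whose columns are the frame's x, y, z axes.
In Python, from station import ctrl gives the robot as it stands. Calls block until the motion is done:
- ctrl.move_to(position, orientation): joint-space move of the TCP to a pose.
- ctrl.move_linear(position, rate=150, rotation=None, threshold=None): straight line of the TCP; rotation=None keeps the orientation; rate is the mean speed in mm/s. With threshold (N) it stops when the force on the tool has changed by that much, and returns True; else False.
- ctrl.movej(angles): joint-space move.
- ctrl.gripper_to(opening, grasp_force=None): finger opening in mm; grasp_force is the grip in N (None keeps the last); returns when the fingers have stopped.
- ctrl.sleep(seconds).
- ctrl.inverse_kinematics(position, orientation): joint angles nearest the present ones, or None.
- ctrl.get_image(name): name is "scene" or "top" or "wrist"; returns (picture, depth): 400x640x3 uint8, red, green, blue; 400x640 float32, mm along the optical axis (not along the pixel's ray), 0 where there is no reading.
- ctrl.get_calibration(name): a dict with "mtx" (3x3 intrinsics, pixels), "k1" (the pictures are not rectified: a ray, as slopes to the right and down, at radius r is drawn at 1 + k1 r^2 times it, then the intrinsics apply), "R" (3x3) and "t" (3): a world point X has camera coordinates R X + t. Camera axes: x right, y down, z forward; pixel columns grow to the right and rows downward; lengths in mm; the calibration is good to about 2 mm. A picture is of the moment at which its call begins: read the wrist's pose just before it. get_calibration takes no time and is no camera call; for the wrist camera it gives the pose at the moment of the call.
A pose or a line that the arm cannot do raises ctrl.MotionError and nothing moves.
- ctrl.sign_off(): hands the job in; it is judged then, once.
Readings, each from a call of its own:
- ctrl.read_t(): time.
- ctrl.read_q(): joint angles.
- ctrl.read_joint_velocities(): joint speeds.
- ctrl.read_joint_efforts(): joint torques, N m.
- ctrl.read_tool_pos(): TCP position.
- ctrl.read_orientation(): TCP orientation.
- ctrl.read_wrist_force(): force on the tool from outside, world axes, zero at the start.
- ctrl.read_ft_torque(): the same for the moment, N m.
- ctrl.read_finger_gap(): finger opening in mm.
- ctrl.read_gripper_force(): force on a finger pad.
Only numpy, scipy, OpenCV 4.12 (cv2) and the standard library are available. Lean on these libraries where they do the work, as an engineer would, in place of code of your own. Each camera call takes 0.05 s, during which the arm holds its last target. There are 200 camera calls.

## Working session

There is one attempt and no reset: what is moved stays moved. The work goes in short steps, each a Python script; the robot and the scene stay as the last script left them, time stands still between calls to the robot, and variables do not carry over. Pictures are saved under pics/ and viewed, at most 10 in all, crops included, and the job is handed in when it is done.

```bash
mkdir -p pics; ls; python3 - <<'E'
from station import ctrl
import cv2, numpy as np
ims=[]
for n in("scene","top"):
    p,d=ctrl.get_image(n); cv2.imwrite(f"pics/{n}0.png",p[:,:,::-1]); np.savez(f"{n}0.npz",p=p,d=d)
    c=ctrl.get_calibration(n); print(n,c["mtx"].round(1).tolist(),c["k1"],(-c["R"].T@c["t"]).round(),c["R"].round(2).tolist(),(d>0).mean())
print(ctrl.grip_depth,ctrl.read_t())
E
```

```text
pics
scene [[437.5, 0.0, 312.4], [0.0, 437.5, 204.9], [0.0, 0.0, 1.0]] -0.013145980629102478 [ 87. 714. 580.] [[-0.8, -0.6, -0.0], [-0.3, 0.41, -0.86], [0.51, -0.69, -0.51]] 0.99616015625
top [[409.0, 0.0, 331.2], [0.0, 409.0, 191.2], [0.0, 0.0, 1.0]] -0.09107417687404344 [ 418.   59. 1083.] [[-0.03, -1.0, 0.0], [-0.99, 0.02, -0.15], [0.15, -0.01, -0.99]] 0.99598828125
18.700000000000003 0.1
```

View pics/scene0.png

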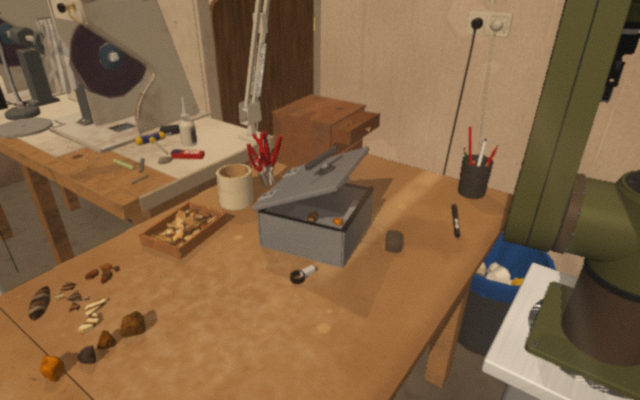

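View pics/top0.png

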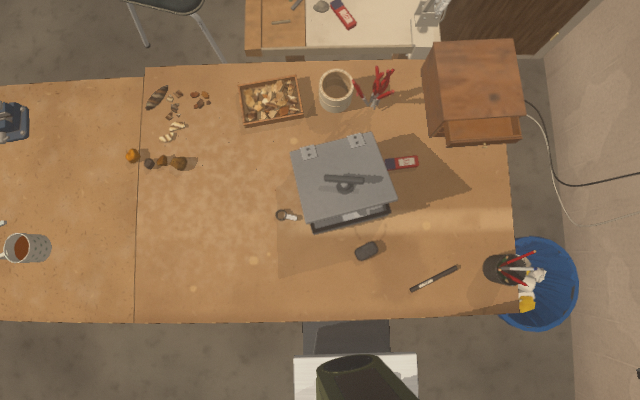

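The box is at about (345,180) in the top view with its hinge at the far side, the loupe at (287,215), the case at (405,162), the block at (367,251), and the T-handle at (352,181). Next I'll fit the lid plane and its outline.

```bash
cat > h.py <<'E'
import numpy as np, cv2
from station import ctrl
def dist(c): return np.array([c["k1"],0,0,0,0.])
def cloud(c,d):
    h,w=d.shape; u,v=np.meshgrid(np.arange(w),np.arange(h))
    s=cv2.undistortPoints(np.stack([u,v],-1).reshape(-1,1,2).astype(float),c["mtx"],dist(c)).reshape(h,w,2)
    X=np.dstack([s*d[...,None],d]); return (X-c["t"])@c["R"]
def ray(c,uv):
    s=cv2.undistortPoints(np.array(uv,float).reshape(-1,1,2),c["mtx"],dist(c)).reshape(-1,2)
    r=np.c_[s,np.ones(len(s))]@c["R"]; return -c["R"].T@c["t"],r
def proj(c,X): return cv2.projectPoints(np.array(X,float).reshape(-1,3),cv2.Rodrigues(c["R"])[0],c["t"],c["mtx"],dist(c))[0].reshape(-1,2)
E
cat > lid.py <<'E'
from h import *
def fit(P,M):
    """lid plane from masked cloud; returns dict"""
    X=P[M]; best=None; rng=np.random.default_rng(0)
    for _ in range(300):
        a=X[rng.choice(len(X),3,False)]; n=np.cross(a[1]-a[0],a[2]-a[0])
        if np.linalg.norm(n)<100: continue
        n/=np.linalg.norm(n); k=abs((X-a[0])@n)<4
        if best is None or k.sum()>best.sum(): best=k
    for _ in range(5):
        q=X[best]; m=q.mean(0); n=np.linalg.svd(q-m,full_matrices=False)[2][2]; n*=np.sign(n[2]); r=(X-m)@n; best=abs(r)<5
    return n,m,best.sum(),r[best].std()
E
python3 - <<'E'
from lid import *
z=np.load("top0.npz");p,d=z["p"],z["d"];c=ctrl.get_calibration("top");P=cloud(c,d)
M=np.zeros(d.shape,bool);M[130:240,285:402]=1
M&=(P[...,2]>85)&(P[...,2]<300)
n,m,k,s=fit(P,M);print("n",n,m,k,s)
# hinge: normal tilts toward -? front rises -> n leans to back(+x)
ex=np.array([n[0],n[1],0]);th=np.arctan2(np.hypot(n[0],n[1]),n[2]);ex/=np.linalg.norm(ex);ey=np.cross([0,0,1],ex)
print("theta",th,"yaw",np.degrees(np.arctan2(ex[1],ex[0])))
# outline: plane pixels
on=(abs((P-m)@n)<6)&M
on=cv2.morphologyEx(on.astype(np.uint8),cv2.MORPH_CLOSE,np.ones((9,9)))
ct=max(cv2.findContours(on,0,2)[0],key=cv2.contourArea)[:,0]
o,r=ray(c,ct);Q=o+r*(((m-o)@n)/(r@n))[:,None]
A=np.array([1,0,0])-n*n[0];A/=np.linalg.norm(A);B=np.cross(n,A)
rect=cv2.minAreaRect(np.c_[(Q-m)@A,(Q-m)@B].astype(np.float32));print(rect)
for a,b in cv2.boxPoints(rect): print((m+a*A+b*B).round(1))
v=cv2.resize(p[120:245,270:430],None,fx=4.8,fy=4.8,interpolation=cv2.INTER_CUBIC);cv2.imwrite("pics/topc.png",v[:,:,::-1])
z=np.load("scene0.npz");p,d=z["p"],z["d"];c=ctrl.get_calibration("scene");P=cloud(c,d)
M=np.zeros(d.shape,bool);M[145:215,255:375]=1;M&=(P[...,2]>95)&(P[...,2]<300)
n,m,k,s=fit(P,M);print("scene n",n,m,k,s,np.arctan2(np.hypot(n[0],n[1]),n[2]),np.degrees(np.arctan2(n[1],n[0])))
v=cv2.resize(p[130:290,230:430],None,fx=3.7,fy=3.7,interpolation=cv2.INTER_CUBIC);cv2.imwrite("pics/scenec.png",v[:,:,::-1])
E
```

```text
n [0.41610388 0.0965028  0.90418182] [590.56605327  28.29330273 150.79261696] 6292 1.5501984144901422
theta 0.4413359484586732 yaw 13.057199529018861
((5.9799041748046875, 0.8223876953125), (214.9591827392578, 211.3981475830078), 14.484082221984863)
[477.3 109.6 194.2]
[525.4 -96.2 194.1]
[714.7 -51.9 102.2]
[666.6 153.9 102.4]
scene n [0.4110737  0.10279492 0.90578784] [582.02270906  49.19983664 153.80904755] 2502 1.4065845764268423 0.437560989248391 14.0397195740781
```

View pics/topc.png

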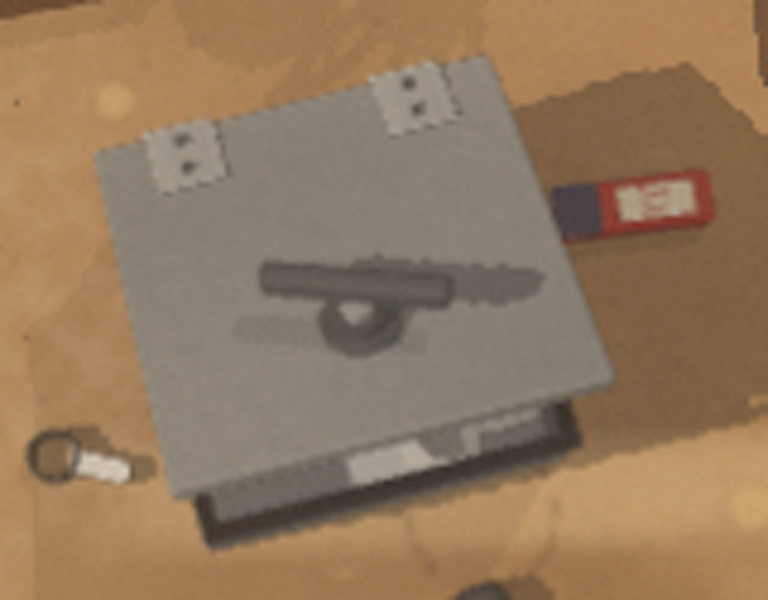

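View pics/scenec.png

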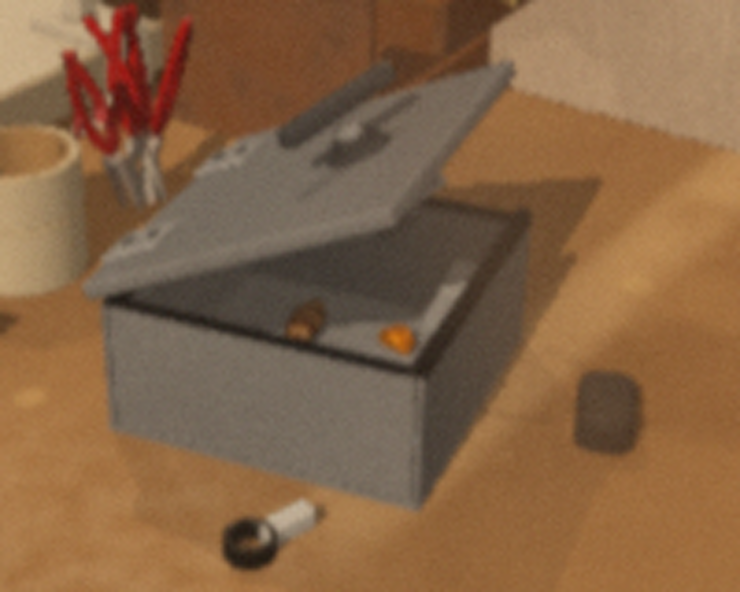

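The lid is at about 0.44 rad with yaw 13.1°, the hinge is near (683.6, 49.2, 92), and the handle is at about 0.39 rad. Its right end is towards the front, so I'll push the lid down slightly left of centre.

```bash
cat >> h.py <<'E'
yaw=np.radians(13.1); ex=np.array([np.cos(yaw),np.sin(yaw),0]); ey=np.array([-ex[1],ex[0],0]); H=np.array([683.6,49.2,92.])
def onlid(r,h,y,th): return H+ex*(-r*np.cos(th)+h*np.sin(th))+ey*y+np.array([0,0,r*np.sin(th)+h*np.cos(th)])
def down(a):
    y=np.array([np.cos(a),np.sin(a),0]);z=np.array([0,0,-1.]);return np.c_[np.cross(y,z),y,z]
E
python3 - <<'E'
from h import *
print(ctrl.read_orientation().round(2).tolist())
for b in (0,np.pi):
    R=down(yaw+np.pi/2+b); q=ctrl.inverse_kinematics(onlid(192,12,15,.44)+[0,0,60],R); print(b,None if q is None else np.round(q,1))
    for f in (.39,1.0,1.65):
        q=ctrl.inverse_kinematics(onlid(145,24,0,.02),down(yaw-f+b)); print(b,f,None if q is None else np.round(q,1))
R=down(yaw+np.pi/2)
try: q=ctrl.inverse_kinematics(onlid(192,12,15,.44)+[0,0,60],R)
except Exception as e: print(e)
if q is None or abs(q[5])>150: R=down(yaw-np.pi/2)
ctrl.gripper_to(0)
ctrl.move_linear(ctrl.read_tool_pos()+[0,0,70],rate=200)
ctrl.move_to(onlid(192,12,15,.44)+[0,0,60],R)
print(ctrl.read_t(),ctrl.read_tool_pos(),ctrl.read_wrist_force())
s=ctrl.move_linear(onlid(192,12,15,.44)-[0,0,12],rate=50,threshold=2)
print("touch",s,ctrl.read_tool_pos()-onlid(192,12,15,.44),ctrl.read_wrist_force())
for th in np.arange(.40,.05,-.05):
    ctrl.move_linear(onlid(192,12,15,th)-[0,0,3],rate=60); print(round(th,2),ctrl.read_wrist_force().round(1))
s=ctrl.move_linear(onlid(192,12,15,0),rate=25,threshold=18)
print(s,ctrl.read_tool_pos()-onlid(192,12,15,0),ctrl.read_wrist_force(),ctrl.read_t())
E
```

```text
[[0.97, 0.23, -0.0], [0.23, -0.97, 0.0], [0.0, -0.0, -1.0]]
0 [  -3.1  -10.5  110.5   -0.    80.  -106.2]
0 0.39 [ -3.9  -0.8 114.   -0.   66.7   5.3]
0 1.0 [ -3.9  -0.8 114.   -0.   66.7  40.3]
0 1.65 [ -3.9  -0.8 114.   -0.   66.7  77.5]
3.141592653589793 [ -3.1 -10.5 110.5  -0.   80.   73.8]
3.141592653589793 0.39 None
3.141592653589793 1.0 [  -3.9   -0.8  114.    -0.    66.7 -139.7]
3.141592653589793 1.65 [  -3.9   -0.8  114.    -0.    66.7 -102.5]
4.0417 [516.15584231  25.03718584 244.72999613] [-0.06466709 -0.9009817  -0.55046051]
touch False [ 1.86939922e-01 -1.06763209e-02 -1.17157098e+01] [0.77227046 0.68944547 1.05648632]
0.4 [ 0.5 -0.3  0.4]
0.35 [0.6 0.5 0. ]
0.3 [ 0.3 -1.  -0.6]
0.25 [-0.3  0.5  1.2]
0.2 [-0.7  0.5  0.1]
0.15 [-0.5 -0.4  0.4]
0.1 [-0.3  0.3 -1. ]
False [0.71244093 0.06288391 1.67834786] [-4.03420872  0.49692108  9.32373145] 8.5333
```

```bash
python3 - <<'E'
from h import *
print(ctrl.read_wrist_force(),ctrl.read_tool_pos())
p,d=ctrl.get_image("scene")
v=cv2.resize(p[110:290,230:470],None,fx=3.3,fy=3.3,interpolation=cv2.INTER_CUBIC);cv2.imwrite("pics/scene1.png",v[:,:,::-1])
E
```

```text
[-4.03420872  0.49692108  9.32373145] [493.9092856   20.35547239 105.67834786]
```

View pics/scene1.png

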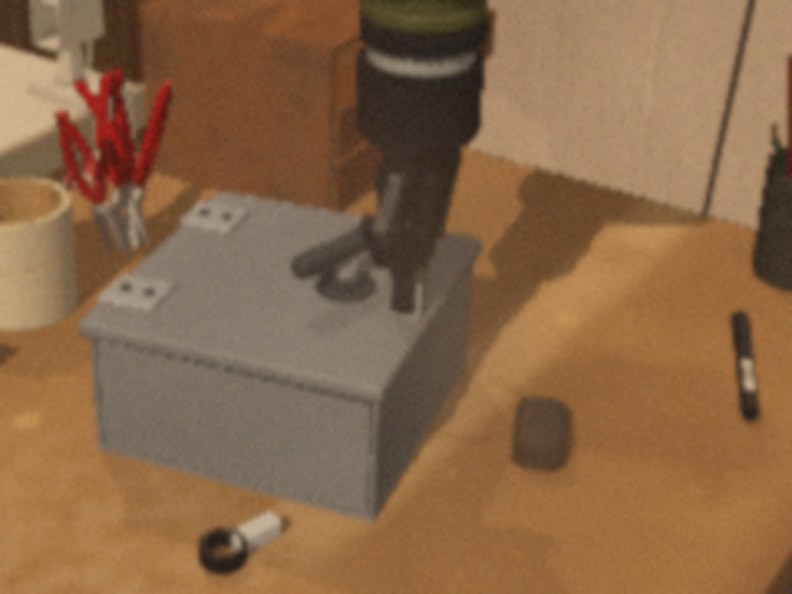

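The lid now lies on the box, with the fingertip at about (410,300) in the crop. I'll raise the tool, swing clear, and measure the lid height and bar angle.

```bash
cat > look.py <<'E'
from lid import *
def look(name):
    p,d=ctrl.get_image("top");c=ctrl.get_calibration("top");P=cloud(c,d)
    L=(P-H); r=-(L@ex); y=L@ey; h=L[...,2]
    B=(abs(y)<70)&(r>80)&(r<205)&(h>28)&(h<65)
    A=(abs(y)<95)&(r>5)&(r<200)&(h>5)&(h<23)
    k=np.polyfit(r[A],h[A],1); print("lid theta",k[0],"h0",k[1],"n",A.sum())
    print("bar n",B.sum(),"r",r[B].mean() if B.any() else 0,"h",np.median(h[B]) if B.any() else 0)
    if B.sum()>10:
        q=np.c_[-r[B],y[B]]; m=q.mean(0); v=np.linalg.svd(q-m)[2][0]; v*=np.sign(v[1]) if abs(v[1])>.3 else np.sign(v[0])
        t=(q-m)@v; mid=m+v*(t.max()+t.min())/2
        print("bar angle",np.arctan2(v[0],v[1]),"mid(x,y) rel hinge",mid,"len",np.ptp(t))
    cv2.imwrite(f"pics/{name}.png",cv2.resize(p[110:260,250:450],None,fx=4,fy=4,interpolation=cv2.INTER_CUBIC)[:,:,::-1])
E
python3 - <<'E'
from look import *
ctrl.move_linear(ctrl.read_tool_pos()+[0,0,110],rate=150)
ctrl.gripper_to(60,80)
ctrl.move_linear([420,-190,230],rate=250)
print(ctrl.read_wrist_force()); look("top2"); print(ctrl.read_t())
E
```

```text
[ 1.02072752 -0.42696555  0.59981705]
lid theta 0.013946988753974649 h0 11.96382882763624 n 5897
bar n 245 r 144.15343596412427 h 51.215828421147734
bar angle 0.40253650770384997 mid(x,y) rel hinge [-1.44255826e+02  6.56274496e-02] len 88.345679156707
11.1667
```

View pics/top2.png

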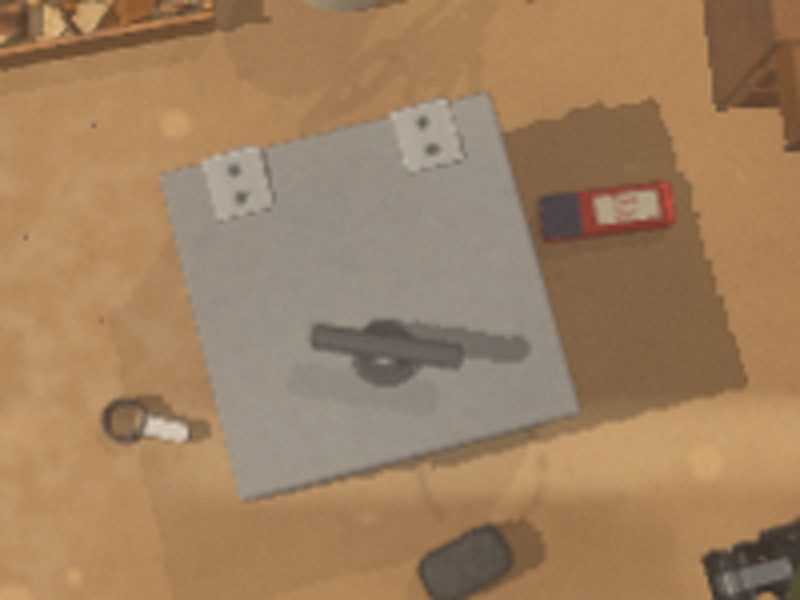

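The lid is shut at about 0.014 rad. The bar is centred at (390,346) in the crop, at 0.40 rad, as predicted. Next I'll grasp and turn it.

```bash
python3 - <<'E'
from look import *
C=H-ex*144.6; f0=.40
def pose(f,z): return np.array([C[0],C[1],z])
ctrl.move_to(pose(f0,190),down(yaw-f0))
print("touched", ctrl.move_linear(pose(f0,118),rate=80,threshold=8), ctrl.read_tool_pos())
ctrl.gripper_to(0,80); print("gap",ctrl.read_finger_gap(),ctrl.read_wrist_force(),ctrl.read_ft_torque(),ctrl.read_t())
for f in np.arange(.5,1.63,.1):
    z=118-2.5*np.clip((f-.75)/.55,0,1)
    ctrl.move_to(pose(f,z),down(yaw-f))
    w=ctrl.read_wrist_force();t=ctrl.read_ft_torque(); print(round(f,2),w.round(1),t.round(2),round(ctrl.read_finger_gap(),1))
    if abs(t[2])>3 or np.linalg.norm(w)>50: print("stop");break
print(ctrl.read_t())
E
```

```text
touched False [543.31080457  16.39577128 118.69354187]
gap 12.786107663763993 [ 7.23714056 -1.06701406 -2.06845208] [-0.09959398 -0.51050326 -0.01743667] 14.7917
0.5 [ 6.7 -0.3 -1.8] [-0.07 -0.49 -0.12] 12.8
0.6 [ 7.  -1.1 -1.3] [-0.06 -0.44 -0.14] 12.2
0.7 [ 6.6 -0.4 -0.2] [-0.07 -0.5  -0.13] 12.7
0.8 [ 4.6 -0.4  0.5] [-0.07 -0.29 -0.09] 12.3
0.9 [ 4.8 -0.1  3.4] [-0.12 -0.39 -0.12] 12.6
1.0 [ 4.8 -0.8  5.6] [-0.15 -0.36 -0.09] 12.6
1.1 [ 4.  -1.   5.9] [-0.17 -0.49 -0.09] 12.8
1.2 [ 3.  -1.6  5.9] [-0.21 -0.56  0.05] 12.8
1.3 [ 1.6 -1.   4.2] [-0.28 -0.65 -0.45] 13.1
1.4 [ 2.2 -2.2  5.1] [-0.28 -0.7  -0.38] 12.7
1.5 [ 3.2 -1.3  5.4] [-0.27 -0.68 -0.29] 12.7
1.6 [ 1.6 -0.8  5.4] [-0.22 -0.63 -0.06] 12.6
17.7917
```

```bash
python3 - <<'E'
from look import *
p=ctrl.read_tool_pos()
for f in (1.63,1.66,1.69):
    ctrl.move_to(p,down(yaw-f)); ctrl.sleep(.1); t=ctrl.read_ft_torque(); print(f,t.round(2),ctrl.read_wrist_force().round(1))
    if abs(t[2])>.8: break
ctrl.gripper_to(50); print(ctrl.read_finger_gap())
ctrl.move_linear(p+[0,0,110],rate=120)
ctrl.move_linear([420,-190,230],rate=250)
look("top3"); print(ctrl.read_t())
E
```

```text
1.63 [-0.05 -0.46  0.78] [ 1.6 -0.7  3. ]
1.66 [-0.   -0.42  1.46] [1.2 0.4 3.8]
49.938846942546654
lid theta -0.001820707416389233 h0 12.067016771688728 n 5900
bar n 234 r 144.77860408765315 h 48.9325089118644
bar angle 1.578486945238204 mid(x,y) rel hinge [-144.02508718    0.3833574 ] len 88.96959199897532
21.1667
```

View pics/top3.png

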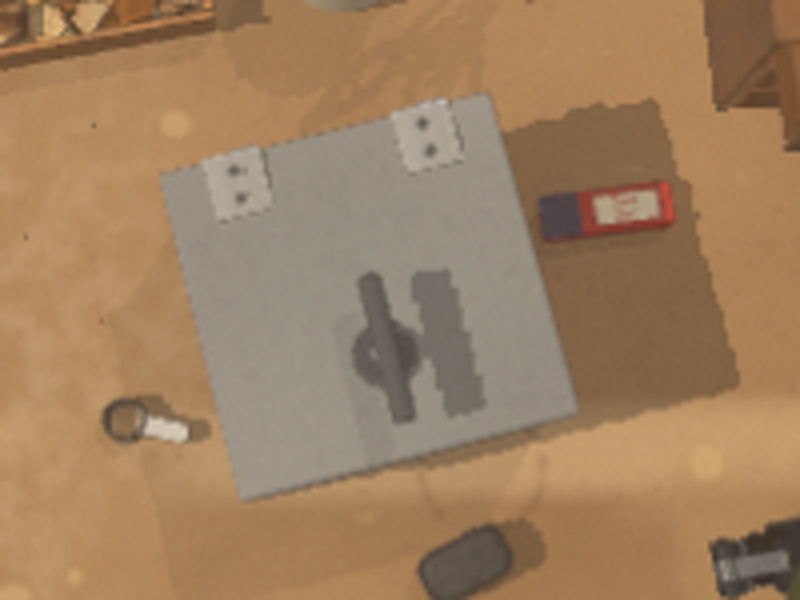

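The bar now runs front to back (crop (372,275) to (405,420)), at about 1.58 rad. The lid is drawn tight at about 0 rad, and the three bystanders haven't moved.

```bash
python3 -c "
from station import ctrl
print(ctrl.sign_off())"
```

```text
the job is handed in; nothing more can be done
None
```

The lid is shut and drawn tight (about 0 rad), the T-handle is turned clockwise to its stop (about 1.58 rad) and released, the loupe, red case and sanding block have not moved, and the job was handed in at about 21 s.

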